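# Put the sanding blocks away in their trays

## Robot

A 6-joint arm with a two-finger parallel gripper is mounted at the origin on the work surface. World frame = base frame: x ahead of the robot, y to its left, z up, the work surface at z = 0. Lengths are in mm, angles in rad, forces in N, time in s.
With the tool pointing down it reaches from about 250 to 850 mm from the base axis. Payload 12.5 kg.
Tool frame: the origin (TCP) lies on the centre line of the jaws, within the pads' length; the fingertips stand manip.tip_extent ahead of it and the grasp point (between the pads) lies 11 mm behind it (manip.tip_extent is the distance from the TCP to the fingertips, in mm); z points along the fingers, y is the line along which they close (so a half turn about z gives the same grasp; the last joint's range is limited). The gripper opens to 93 mm and grips with 3 to 60 N. Pads are 15 mm wide; open, the fingers measure 128 mm over their backs; the gripper's body (75 mm by 188 mm) begins 65 mm behind the grasp point.
Start: joints at [1.169, 0.351, 1.652, -0, 1.139, -0.085], TCP at [171.308, 522.626, 226.633] pointing down, gripper open.
Joint ranges: [-2.75, 2.75], [-0.79, 2.1], [0.01, 2.65], [-1.57, 4.71], [0.07, 3.14], [-2.87, 2.87]. Speed limits (rad/s): [2.22, 2.22, 2.79, 3.14, 3.14, 3.14].

## Interface

Orientations are given as a rotation vector (axis times angle).
In Python, from cell import manip gives the robot as it stands.
- The arm moves only by the tool step_arm, never from a script. Its argument "moves" is a list of rows, each a list of 3 entries, a list of its own where there are three numbers: the shift along the tool's x, y, z in mm, then the turn about the tool's z in degrees, then the finger opening in mm, from 0 to 93. In form: [[[x, y, z], spin, grip], ...]. A call has 1 to 5 rows; each row is the pose to reach, as a shift and turn from the pose commanded when the call began, along the tool's axes at that moment; what a row does not reach only later rows make up. A row lasts 1/12 s, in which the tool goes at most 41.7 mm and 7.16 degrees, less where a joint would pass 70% of its speed; a pose out of reach is approached as far as the arm can. A call with a gripper value outside its range is refused whole. The fingers move at their own pace and stop on an object; "newtons" is the grip in N (left out, the last holds). Time passes only in rows, so rows that repeat a pose let the fingers close. It gives the time, the measured TCP pose, the force, the opening and the grip force at its end, in the units of the state.
- manip.state(): the state, without advancing time (a new reading comes with each control period).
- manip.grab_frame(name): name is "side" or "top"; returns a dict with "img" (420x560x3 uint8, blue, green, red), "fx", "fy", "cx", "cy" (pixels), "k1" (the pictures are not rectified: a ray, as slopes to the right and down, at radius r is drawn at 1 + k1 r^2 times it, then the intrinsics apply), "R" (3x3) and "t" (3): a world point X has camera coordinates R X + t. Camera axes: x right, y down, z forward; pixel columns grow to the right and rows downward; lengths in mm; the calibration is good to about 2 mm. A picture is of the moment at which its call begins. There is no depth.
- manip.close_job(): hands the job in; it is judged then, once.
Trained networks look in a picture, given as the dict that the camera call returned (one of the last four; its "shot" number tells which), for a name from the list of things; names that differ only in an ending like _2 or _b are one class to them, and where a whole thing is asked for, a point or a joint stands for the part that bears it (a point fixed in the world has none). Each returns a list of dicts, best first, with "conf" (0 to 1); they miss things now and then, are a little off and sometimes report something else, mostly with a low value. They report only what shows in the picture. A call takes as long as a camera call. They do not tell look-alikes from the thing itself.
- manip.silhouettes(picture, thing): "region" (420x560 bool, what is visible of it) and "xy" ([column, row] in pixels, amid what is visible of it).
- manip.place_of(picture, thing): "xy" ([column, row] in pixels: a listed point, or the origin of a listed thing).
The state is a dict: "t": time; "joint_pos": joint angles; "dq": joint speeds; "joint_efforts": joint torques, N m; "eef_pos": TCP position; "orientation": TCP orientation; "wrist_force": force on the tool from outside, world axes, zero at the start; "torque": the same for the moment, N m; "finger_gap": finger opening in mm; "grasp_force": force on a finger pad.
Only numpy, scipy, OpenCV 4.12 (cv2) and the standard library are available. Lean on these libraries where they do the work, as an engineer would, in place of code of your own. Each camera call takes 0.05 s, during which the arm holds its last target. There are 200 camera calls.

## Task

The shop's four sanding blocks are piled up after class. Take the pile apart from the top, one block at a time, setting each flat in the tray of its own shape (the pointed one with its tip in the tray's tip) before you take the next; set them down rather than dropping them, and leave the yellow tin and the glue bottle where they stand.

Things in the scene. Friction and masses are not known exactly. Their poses are not given: they have to be found in the camera images.
- block_round: Brown wooden sanding block, pale top face, thin black rubber sole, 28 mm thick: a disc 50 mm in diameter; top of the pile at the start. The pile stands on a fixed dark offcut, 120 x 90 x 12 mm: from the top down round, square, pointed, oblong, each up to about 5 mm off-centre and a little turned. Origin: centre of its underside; z up.
- block_square: Brown wooden sanding block, pale top face, thin black rubber sole, 28 mm thick: 58 x 58 mm, sides along its x and y; second from the top. Origin: centre of its underside; z up.
- block_oblong: Brown wooden sanding block, pale top face, thin black rubber sole, 28 mm thick: 105 mm (its x) by 44 mm (its y); bottom of the pile, on the offcut. Origin: centre of its underside; z up.
- block_pointed: Brown wooden sanding block, pale top face, thin black rubber sole, 28 mm thick: shaped like a flat iron, 54 mm wide with straight parallel sides 58 mm long (x from -34 to +24 mm), then tapering at 45 degrees to a tip at x = +51 mm; 85 mm long in all; third from the top. Origin: 34 mm ahead of the flat back end, on the centre line, at the underside: x points to the tip, y across the parallel sides.
- tray_round: Fixed shallow plywood tray with a grey felt floor 6 mm above the table and a rim 12 mm wide, its top 12 mm above the table. Round, 90 mm outside, opening 66 mm in diameter (8 mm larger than the block on every side). Origin: centre of the tray, on the table; z up.
- tray_square: Fixed shallow plywood tray with a grey felt floor 6 mm above the table and a rim 12 mm wide, its top 12 mm above the table. Square, 98 mm outside, opening 74 x 74 mm (8 mm larger than the block on every side). Origin: centre of the tray, on the table; z up.
- tray_oblong: Fixed shallow plywood tray with a grey felt floor 6 mm above the table and a rim 12 mm wide, its top 12 mm above the table. Oblong, 145 x 84 mm outside, opening 121 mm (its x) by 60 mm (its y) (8 mm larger than the block on every side). Origin: centre of the tray, on the table; z up.
- tray_pointed: Fixed shallow plywood tray with a grey felt floor 6 mm above the table and a rim 12 mm wide, its top 12 mm above the table. Flat-iron outline like its block, opening 70 mm wide (y from -35 to +35 mm), x from -42 mm (flat back) to +62 mm (tip), 8 mm larger than the block all round. Origin on the table, under where the block's origin belongs: x to the tip, z up.
- tin: Loose yellow tin, 76 mm in diameter, 85 mm high: to be left alone. Origin: centre of its underside.
- glue: Loose white glue bottle with an orange cap, 56 mm in diameter, 150 mm high: to be left alone. Origin: centre of its underside.
Not all that is in view belongs to the job. What is shaped like the block_round but green or pink is not meant.

How it is judged (in metres and radians):
On the way, in this order (a step that is already met when the one before it is completed fails the run):
1. the round block lies flat in the round tray, released, while the next block (square) is still on the pile, within 30 mm of where it was (horizontal distance between block_round and tray_round below 0.015 m and z of block_round in the frame of tray_round between 0.003 and 0.0085 m and angle between block_round's own z axis and vertical below 0.05 rad and linear speed of block_round below 0.02 m/s and contact force between the fingers and block_round below 0.2 N and distance of block_square from where it was at the start of the episode below 0.03 m), for 0.2 s.
2. the square block lies flat in the square tray, released, while the next block (pointed) is still on the pile, within 30 mm of where it was (horizontal distance between block_square and tray_square below 0.015 m and z of block_square in the frame of tray_square between 0.003 and 0.0085 m and angle between block_square's own z axis and vertical below 0.05 rad and linear speed of block_square below 0.02 m/s and contact force between the fingers and block_square below 0.2 N and distance of block_pointed from where it was at the start of the episode below 0.03 m), for 0.2 s.
3. the pointed block lies flat in the pointed tray, released, while the next block (oblong) is still on the pile, within 30 mm of where it was (horizontal distance between block_pointed and tray_pointed below 0.015 m and z of block_pointed in the frame of tray_pointed between 0.003 and 0.0085 m and angle between block_pointed's own z axis and vertical below 0.05 rad and linear speed of block_pointed below 0.02 m/s and contact force between the fingers and block_pointed below 0.2 N and angle between the x axis of block_pointed and the x axis of tray_pointed, either way round below 0.5 rad and distance of block_oblong from where it was at the start of the episode below 0.03 m), for 0.2 s.
4. the oblong block lies flat in the oblong tray, released (horizontal distance between block_oblong and tray_oblong below 0.015 m and z of block_oblong in the frame of tray_oblong between 0.003 and 0.0085 m and angle between block_oblong's own z axis and vertical below 0.05 rad and linear speed of block_oblong below 0.02 m/s and contact force between the fingers and block_oblong below 0.2 N and angle between the x axis of block_oblong and the x axis of tray_oblong, either way round below 0.5 rad), for 0.2 s.
At the end, for the whole second after the job is handed in: Each block is released and at rest, flat on the floor of the tray of its own shape (origin within 15 mm of the tray's, underside at most 2.5 mm above the tray floor, tilt under 0.05 rad); oblong and pointed lie along their trays (x axes within 0.5 rad), the pointed one tip to tip (all of step 4 and horizontal distance between block_round and tray_round below 0.015 m and z of block_round in the frame of tray_round between 0.003 and 0.0085 m and angle between each of block_round, block_square, block_pointed's own z axis and vertical below 0.05 rad and linear speed of each of block_round, block_square, block_pointed below 0.02 m/s and contact force between the fingers and block_round below 0.2 N and horizontal distance between block_square and tray_square below 0.015 m and z of block_square in the frame of tray_square between 0.003 and 0.0085 m and contact force between the fingers and block_square below 0.2 N and horizontal distance between block_pointed and tray_pointed below 0.015 m and z of block_pointed in the frame of tray_pointed between 0.003 and 0.0085 m and contact force between the fingers and block_pointed below 0.2 N and angle between the x axis of block_pointed and the x axis of tray_pointed, either way round below 0.5 rad); the robot touches nothing.
It fails at once if a block falls freely faster than 0.7 m/s (a drop of about 25 mm) ((linear speed of block_round above 0.7 m/s and contact force between the fingers and block_round below 0.1 N) or (linear speed of block_square above 0.7 m/s and contact force between the fingers and block_square below 0.1 N) or (linear speed of block_pointed above 0.7 m/s and contact force between the fingers and block_pointed below 0.1 N) or (linear speed of block_oblong above 0.7 m/s and contact force between the fingers and block_oblong below 0.1 N)).
It fails at once if the tin or the glue bottle is moved more than 20 mm or tipped (distance of any of tin, glue from where it was at the start of the episode above 0.02 m or angle between any of tin, glue's own z axis and vertical above 0.3 rad).
It also fails if it takes over 102 s, if anything falls off the work surface, if the arm or the gripper's body presses on something with over 40 N, if the wrist force passes 120 N, or if a joint passes its speed limit or range.

## Working session

There is one attempt and no reset: what is moved stays moved. The work goes in short steps, Python scripts to look and compute and a tool call to move; the robot and the scene stay as the last step left them, time stands still between calls to the robot, and variables do not carry over. Pictures are saved under pics/ and viewed, at most 14 in all, crops included, and the job is handed in when it is done.

Besides the shell and the picture viewer there is one more tool, called after "Call:" as name([rows], argument=value, ...), one row to a line, values as JSON. step_arm: Moves the arm, as the interface text tells. Its arguments: {"type":"object","properties":{"moves":{"type":"array"},"newtons":{"type":"number"}},"required":["moves"]}

```bash
mkdir -p pics; ls; python3 - <<'E'
from cell import manip
import cv2,numpy as np
s=manip.state();print(s, manip.tip_extent)
for n in("top","side"):
    f=manip.grab_frame(n);cv2.imwrite(f"pics/{n}0.png",f["img"]);print(n,f["fx"],f["fy"],f["cx"],f["cy"],f["k1"],f["R"],f["t"])
    for th in "block_round block_square block_oblong block_pointed tray_round tray_square tray_oblong tray_pointed tin glue".split():
        print(th,[(np.round(d["xy"]),round(d["conf"],2)) for d in manip.place_of(f,th)][:4])
E
```

```text
pics
{'t': 0.0, 'joint_pos': array([ 1.16939075e+00,  3.51238401e-01,  1.65242118e+00,  6.40647016e-06,
        1.13907252e+00, -8.46078814e-02]), 'dq': array([ 0.0002275 , -0.00045863,  0.00184682, -0.00153408,  0.00011599,
        0.0001616 ]), 'joint_efforts': array([ 2.34198822e-03, -4.97331369e+01, -2.85258526e+01,  7.00363889e-02,
        2.57522485e-02, -1.49636439e-04]), 'eef_pos': array([171.18886602, 522.33561705, 226.10133574]), 'orientation': array([-4.95506304e-01, -3.10198594e+00,  1.73491036e-03]), 'wrist_force': array([-0.13740598,  0.15030031, -0.11449451]), 'torque': array([-0.02208558,  0.00173686, -0.01469183]), 'grasp_force': 0.0, 'finger_gap': 93.27698163359021} 8.0
top 523.3087120851831 523.3087120851831 287.2407728637686 207.22764591658344 -0.01952371124394377 [[ 0.00599092 -0.99996246 -0.00626011]
 [-0.98193677 -0.00469877 -0.18915099]
 [ 0.18911447  0.00728022 -0.98192806]] [  57.33718541  551.60176323 1583.17998009]
block_round [(array([189., 247.]), 0.7), (array([155., 256.]), 0.56), (array([241., 270.]), 0.55)]
block_square [(array([194., 252.]), 0.44)]
b
[... 465 characters left out ...]
14577226  0.58812582 -0.79552402]
 [ 0.16314088 -0.77881491 -0.6056669 ]] [ 544.35448887  111.05763284 1494.71558559]
block_round [(array([298., 353.]), 0.96), (array([309., 286.]), 0.7), (array([332., 281.]), 0.66), (array([308., 301.]), 0.64)]
block_square [(array([306., 290.]), 0.71)]
block_oblong [(array([310., 307.]), 0.75)]
block_pointed [(array([305., 289.]), 0.68), (array([309., 300.]), 0.53)]
tray_round [(array([302., 230.]), 0.55), (array([310., 299.]), 0.31)]
tray_square [(array([279., 179.]), 0.96)]
tray_oblong [(array([256., 259.]), 0.57), (array([225., 211.]), 0.2)]
tray_pointed [(array([210., 330.]), 0.74), (array([342., 170.]), 0.55)]
tin []
glue [(array([226., 212.]), 0.97)]
```

```bash
python3 - <<'E'
import cv2
a=cv2.imread("pics/top0.png");cv2.imwrite("pics/top0c.png",cv2.resize(a[110:320,120:450],(792,504),interpolation=cv2.INTER_CUBIC))
b=cv2.imread("pics/side0.png");cv2.imwrite("pics/side0c.png",cv2.resize(b[130:400,130:450],None,fx=2.2,fy=2.2,interpolation=cv2.INTER_CUBIC))
E
```

```text
(no output)
```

View pics/top0c.png

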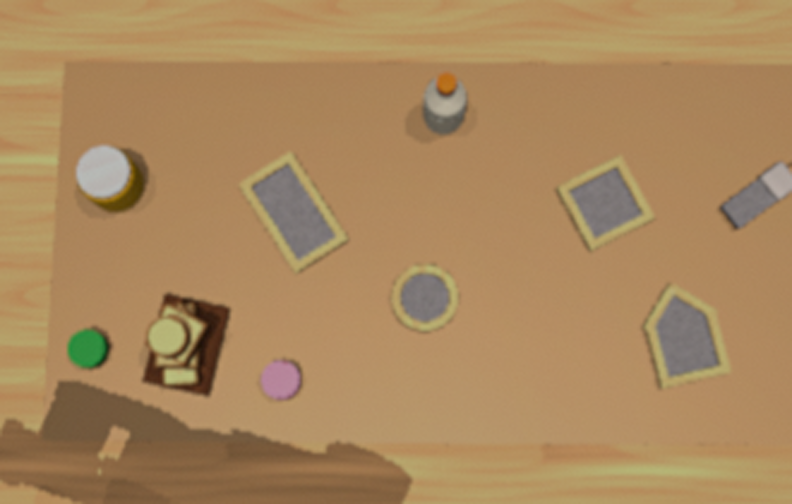

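View pics/side0c.png

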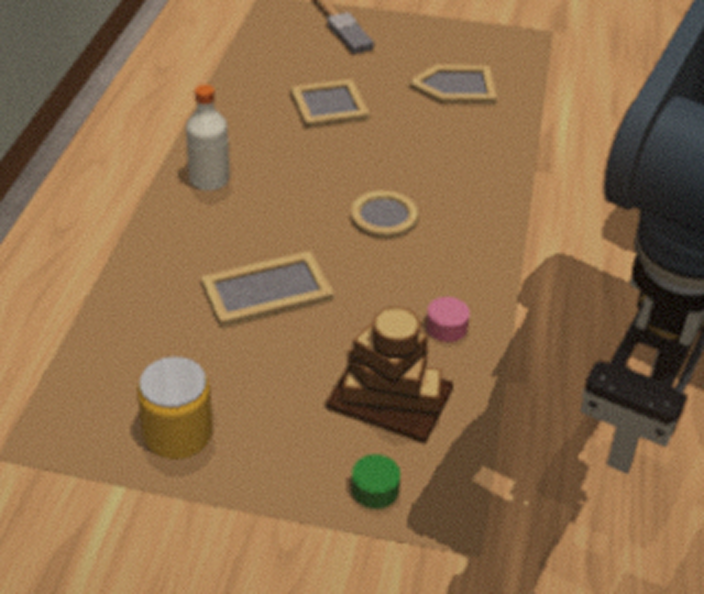

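The top view (crop scale 2.4, offset 120,110) shows the pile near px (190,250) with the wooden disc on top. Trays: oblong (241,198), round (297,234), square (371,194), pointed (405,252). Tin is at (166,185) and glue at (304,155). Disc candidates are green (156,255), pink (237,268) and the wooden one on the pile (190,250). Only the last is brown with a pale top, and it is the top of the pile, so it is block_round. Next I fit poses with silhouettes in both cameras.

```bash
cat > h.py <<'E'
from cell import manip
import cv2,numpy as np
from scipy.optimize import minimize
t=np.linspace(0,2*np.pi,40,endpoint=False)
def rect(a,b):return np.array([[a,b],[-a,b],[-a,-b],[a,-b]])/2.
def iron(w,b,s,tip):return np.array([[b,-w],[s,-w],[tip,0],[s,w],[b,w]],float)
T=np.tan(np.pi/8)
S=dict(block_round=25*np.c_[np.cos(t),np.sin(t)],block_square=rect(58,58),block_oblong=rect(105,44),block_pointed=iron(27,-34,24,51),
 tray_round=45*np.c_[np.cos(t),np.sin(t)],tray_square=rect(98,98),tray_oblong=rect(145,84),
 tray_pointed=iron(47,-54,24+20*T,24+20*T+47),tin=38*np.c_[np.cos(t),np.sin(t)],glue=28*np.c_[np.cos(t),np.sin(t)])
Z=dict(block_round=(96,124),block_square=(68,96),block_pointed=(40,68),block_oblong=(12,40))
def proj(f,P):
    c=np.atleast_2d(P)@f["R"].T+f["t"];s=c[:,:2]/c[:,2:];s=s*(1+f["k1"]*(s**2).sum(1,keepdims=True))
    return s*[f["fx"],f["fy"]]+[f["cx"],f["cy"]]
def unproj(f,px,z):
    d=(np.array(px,float)-[f["cx"],f["cy"]])/[f["fx"],f["fy"]];s=d.copy()
    for _ in range(10):s=d/(1+f["k1"]*(s@s))
    r=f["R"].T@np.r_[s,1];o=-f["R"].T@f["t"];return o+r*(z-o[2])/r[2]
def outline(n,p,z):
    c,s=np.cos(p[2]),np.sin(p[2]);q=S[n]@np.array([[c,s],[-s,c]])+p[:2]
    return np.c_[q,np.full(len(q),z)]
def mask(f,n,p,z0,z1,k=3):
    h=cv2.convexHull(proj(f,np.r_[outline(n,p,z0),outline(n,p,z1)]).astype(np.float32))
    m=np.zeros((420*k,560*k),np.uint8);cv2.fillPoly(m,[np.round(((h+.5)*k-.5)*16).astype(np.int32)],1,shift=4)
    return cv2.resize(m.astype(np.float32),(560,420),interpolation=cv2.INTER_AREA)
def fit(items,p0,z0,z1,n,occ=lambda f:0):
    "items: list of (frame, region)"
    def cost(p):
        c=0
        for f,r in items:
            m=mask(f,n,p,z0,z1)*(1-occ(f));c+=1-np.minimum(m,r).sum()/max(np.maximum(m,r).sum(),1)
        return c
    best=None
    for a in p0[2]:
        r=minimize(cost,[p0[0],p0[1],a],method="Nelder-Mead",options=dict(initial_simplex=np.array([p0[0],p0[1],a])+np.array([[0,0,0],[6,0,0],[0,6,0],[0,0,.3]]),xatol=.1,fatol=1e-4,maxiter=150))
        if best is None or r.fun<best.fun:best=r
    return best.x,best.fun/len(items)
E
cat > m1.py <<'E'
from h import *
F={n:manip.grab_frame(n) for n in("top","side")}
A=np.linspace(0,2*np.pi,8,endpoint=False)
for n in "tray_round tray_square tray_oblong tray_pointed".split():
    out=[]
    top=unproj(F["top"],manip.place_of(F["top"],n)[0]["xy"],6)
    print(n,"place top",np.round(top[:2],1),end=" ")
    its=[]
    for c in F:
        for d in manip.silhouettes(F[c],n):
            # keep region consistent with the top estimate
            q=proj(F[c],[top])[0]
            if np.hypot(*(np.array(d["xy"])-q))<12: its.append((F[c],d["region"].astype(np.float32)));break
        else: continue
        x,e=fit(its[-1:],(*top[:2],A if n!="tray_round" else [0]),0,12,n);print(c,np.round(x,2),round(e,3),end=" ")
    x,e=fit(its,(*top[:2],A if n!="tray_round" else [0]),0,12,n);print("both",np.round(x,2),round(e,3))
for n in ("tin","glue"):print(n,np.round(unproj(F["top"],manip.place_of(F["top"],n)[0]["xy"],0),0))
base=np.r_[unproj(F["top"],(190,247),110)[:2]]
above=[]
for n in "block_round block_square block_pointed block_oblong".split():
    z0,z1=Z[n];its=[]
    occ=lambda f:np.max([mask(f,*a) for a in above],0) if above else 0
    for c in F:
        q=proj(F[c],[[*base,(z0+z1)/2]])[0]
        ds=[d for d in manip.silhouettes(F[c],n) if np.hypot(*(np.array(d["xy"])-q))<16]
        print(n,c,np.round(q),[(np.round(d["xy"]),round(d["conf"],2),d["region"].sum()) for d in ds])
        if ds: its.append((F[c],ds[0]["region"].astype(np.float32)))
        if ds:
            x,e=fit(its[-1:],(*base,A if n!="block_round" else [0]),z0,z1,n,occ);print("  ",np.round(x,2),round(e,3))
    x,e=fit(its,(*base,A if n!="block_round" else [0]),z0,z1,n,occ);print("  both",np.round(x,2),round(e,3))
    above.append((n,x,z0,z1))
E
python3 m1.py
```

```text
tray_round place top [472.7  19.5] top [ 4.7476e+02  2.9490e+01 -1.4000e-01] 0.053 side [4.7447e+02 2.3030e+01 2.0000e-01] 0.182 both [ 4.7483e+02  2.9460e+01 -1.3000e-01] 0.122
tray_square place top [ 605.5 -215.9] top [ 6.0507e+02 -2.1332e+02  4.8000e-01] 0.042 side [ 6.0671e+02 -2.1668e+02  4.2000e-01] 0.138 both [ 6.0455e+02 -2.1391e+02  5.0000e-01] 0.099
tray_oblong place top [592.9 210.3] top [5.8857e+02 2.0674e+02 5.8000e-01] 0.041 side [591.01 205.24   3.73] 0.044 both [589.35 205.88   0.59] 0.053
tray_pointed place top [ 416.2 -309.9] top [ 4.1821e+02 -3.1443e+02  2.2000e-01] 0.035 side [ 4.2163e+02 -3.1937e+02  2.5000e-01] 0.038 both [ 4.1889e+02 -3.1507e+02  2.3000e-01] 0.066
tin [629. 449.   0.]
glue [721.  12.   0.]
block_round top [190. 247.] [(array([194., 249.]), 0.79, np.int64(261))]
   [407.89 346.84   0.61] 0.056
block_round side [305. 280.] [(array([308., 281.]), 0.86, np.int64(440))]
   [409.51 349.58   0.55] 0.042
  both [408.89 348.01   0.93] 0.072
block_square top [192. 248.] [(array([198., 249.]), 0.59, np.int64(135))]
   [412.77 343.32   1.11] 0.251
block_square side [305. 289.] [(array([303., 292.]), 0.92, np.int64(365))]
   [416.01 343.76  -0.48] 0.131
  both [414.67 343.48   1.1 ] 0.219
block_pointed top [193. 249.] [(array([193., 260.]), 0.67, np.int64(146))]
   [4.0787e+02 3.4394e+02 1.0000e-02] 0.349
block_pointed side [304. 297.] [(array([303., 299.]), 0.93, np.int64(372))]
   [410.01 345.13  -0.  ] 0.156
  both [409.87 344.74   6.3 ] 0.256
block_oblong top [195. 250.] []
block_oblong side [304. 305.] [(array([310., 309.]), 0.79, np.int64(517))]
   [4.0803e+02 3.4919e+02 8.0000e-02] 0.115
  both [4.0803e+02 3.4919e+02 8.0000e-02] 0.115
```

```bash
cat > ov.py <<'E'
from h import *
import sys
def overlay(f,items,box,k,name):
    x0,y0,x1,y1=box
    im=cv2.resize(f["img"][y0:y1,x0:x1],None,fx=k,fy=k,interpolation=cv2.INTER_CUBIC)
    for n,p,z in items:
        q=((proj(f,outline(n,p,z))+.5-[x0,y0])*k-.5)
        cv2.polylines(im,[np.round(q*8).astype(np.int32)],True,(0,0,255),1,shift=3)
    cv2.imwrite(f"pics/{name}.png",im)
E
python3 - <<'E'
from ov import *
T=[("tray_round",(474.8,29.5,0),12),("tray_square",(605,-213.7,.49),12),("tray_oblong",(589.3,206,.58),12),("tray_pointed",(418.9,-315,.23),12),
("block_round",(408.9,348,0),124),("block_square",(414.7,343.5,1.1),96),("block_pointed",(410,344.7,0),68),("block_oblong",(408,349,.08),40)]
f=manip.grab_frame("top")
overlay(f,T,(150,140,450,290),2.66,"ovtop")
g=manip.grab_frame("side")
a="pics/_a.png"
overlay(g,T,(190,150,370,340),3.1,"ovside")
E
```

```text
(no output)
```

View pics/ovtop.png

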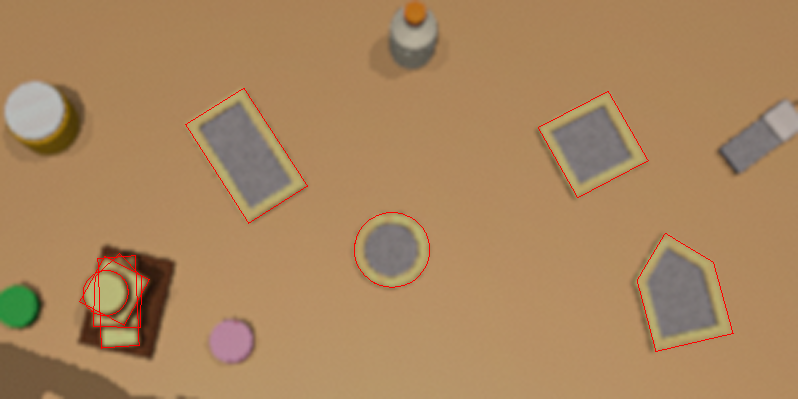

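View pics/ovside.png

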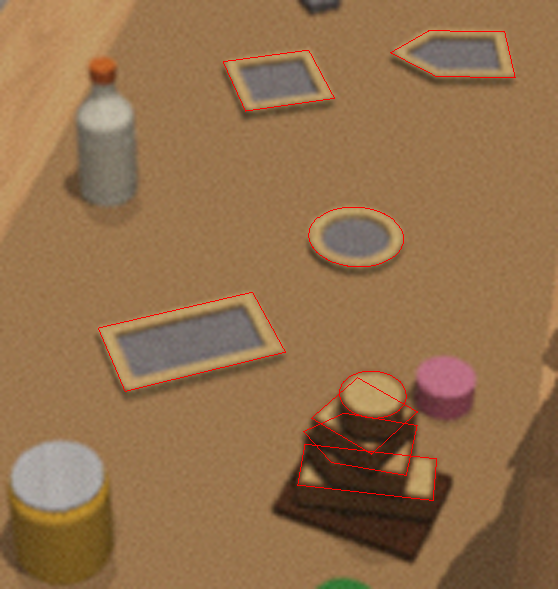

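The outlines match all four trays and the top disc: the brown wooden disc in the pile at side crop (372,395) and top crop (105,293). The green disc at (18,305) and pink at (232,341) stand on the table and are not meant. Now I plan the approach.

```bash
cat > plan.py <<'E'
from h import *
from scipy.spatial.transform import Rotation as Ro
import sys
def plan(x,y,z,yaw=None,full=False):
    "shift in tool axes (mm) and spin (deg) to put the TCP at x,y,z with closing line at yaw deg (mod 180, or 360 if full)"
    s=manip.state();R=Ro.from_rotvec(s["orientation"]).as_matrix()
    cur=np.degrees(np.arctan2(R[1,1],R[0,1]));sp=0
    if yaw is not None:
        m=360 if full else 180
        sp=-((yaw-cur+m/2)%m-m/2)
    print("t",round(s["t"],2),"pos",np.round(s["eef_pos"],1),"yyaw",round(cur,1),"j6",round(s["joint_pos"][5],2),"gap",round(s["finger_gap"],1),"F",round(s["grasp_force"],1),np.round(s["wrist_force"],1))
    print("shift",np.round(R.T@(np.array([x,y,z])-s["eef_pos"]),1),"spin",round(sp,1),"tilt",round(np.degrees(np.arccos(-R[2,2])),2))
if __name__=="__main__":plan(*map(float,sys.argv[1:]))
E
python3 plan.py 408.9 348 112.5
```

```text
t 2.4 pos [171.3 522.6 226.6] yyaw 71.9 j6 -0.08 gap 93.2 F 0.0 [ 0.5  0.5 -0.6]
shift [-280.2  -91.9  114.1] spin 0 tilt 0.0
```

Call:
step_arm([
  [[-38, -12.5, 0], 0, 93],
  [[-76, -25, 0], 0, 93],
  [[-114, -37.5, 0], 0, 93],
  [[-152, -50, 0], 0, 93],
  [[-190, -62.5, 0], 0, 93],
], newtons=25)

```text
t: 2.82
eef_pos: [333.6, 402.8, 226.8]
orientation: [0.495, 3.102, 0.001]
wrist_force: [0.4, 1.0, -0.2]
finger_gap: 92.9
grasp_force: 0.0
```

Call:
step_arm([
  [[-36, -12, 0], 0, 93],
  [[-72, -24, 0], 0, 93],
  [[-90, -29.5, 0], 0, 93],
  [[-90, -29.5, 35], 0, 93],
  [[-90, -29.5, 65], 0, 93],
])

```text
t: 3.23
eef_pos: [410.3, 347.4, 161.5]
orientation: [0.499, 3.1, 0.003]
wrist_force: [0.5, -0.1, 0.2]
finger_gap: 93.1
grasp_force: 0.0
```

Call:
step_arm([
  [[0, 0, 20], 0, 93],
  [[0, 0, 35], 0, 93],
  [[0, 0, 45], 0, 93],
  [[0, 0, 49], 0, 93],
  [[0, 0, 49], 0, 93],
])

```text
t: 3.65
eef_pos: [408.6, 347.9, 112.3]
orientation: [-0.495, -3.102, 0.001]
wrist_force: [0.7, -0.7, 0.5]
finger_gap: 92.5
grasp_force: 0.0
```

```bash
python3 plan.py 408.9 348 112.5; python3 - <<'E'
from h import *
f=manip.grab_frame("side");cv2.imwrite("pics/g1.png",cv2.resize(f["img"][210:360,220:400],None,fx=4,fy=4,interpolation=cv2.INTER_CUBIC))
E
```

```text
t 3.65 pos [408.6 347.9 112.3] yyaw 71.9 j6 -0.64 gap 92.5 F 0.0 [ 0.7 -0.7  0.5]
shift [-0.3  0.1 -0.2] spin 0 tilt 0.04
```

View pics/g1.png

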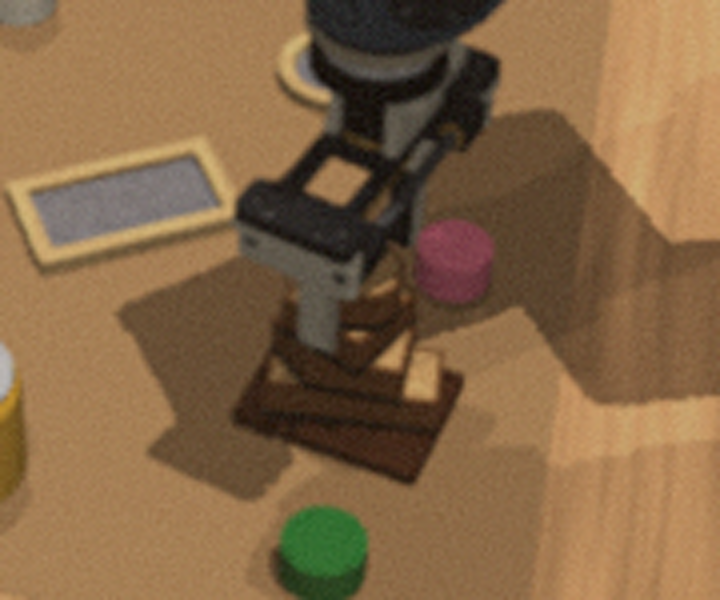

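The finger at (320,310) stands beside the disc over the square block, with nothing touching. Closing.

Call:
step_arm([
  [[0, 0, 0], 0, 46],
  [[0, 0, 0], 0, 46],
  [[0, 0, 0], 0, 46],
  [[0, 0, 0], 0, 46],
  [[0, 0, 0], 0, 46],
], newtons=25)

```text
t: 4.12
eef_pos: [408.8, 348.1, 113.0]
orientation: [0.495, 3.102, 0.001]
wrist_force: [-0.3, 0.7, 0.2]
finger_gap: 64.5
grasp_force: 0.0
```

Call:
step_arm([
  [[0, 0, 0], 0, 46],
  [[0, 0, 0], 0, 46],
  [[0, 0, 0], 0, 46],
])

```text
t: 4.37
eef_pos: [408.7, 348.0, 112.7]
orientation: [0.496, 3.102, 0.0]
wrist_force: [-0.6, 0.1, 0.9]
finger_gap: 49.5
grasp_force: 25.0
```

Call:
step_arm([
  [[0, 0, -8], 0, 44],
  [[0, 0, -30], 0, 44],
  [[0, 0, -60], 0, 44],
  [[-10, -17, -60], 0, 44],
  [[-28, -49, -60], 0, 44],
])

```text
t: 4.78
eef_pos: [420.6, 294.4, 174.7]
orientation: [0.491, 3.1, 0.005]
wrist_force: [-0.1, -0.4, -1.0]
finger_gap: 49.7
grasp_force: 25.0
```

Call:
step_arm([
  [[-20, -34, 0], 0, 44],
  [[-40, -68, 0], 0, 44],
  [[-60, -102, 0], 0, 44],
  [[-80, -136, 0], 0, 44],
  [[-100, -170, 0], 0, 44],
])

```text
t: 5.2
eef_pos: [462.2, 98.2, 173.3]
orientation: [0.495, 3.102, 0.0]
wrist_force: [0.8, 1.1, -1.4]
finger_gap: 49.8
grasp_force: 25.0
```

Call:
step_arm([
  [[-16, -30, 0], 0, 44],
  [[-27, -51, 0], 0, 44],
  [[-34, -63, 10], 0, 44],
  [[-34, -63, 35], 0, 44],
  [[-34, -63, 65], 0, 44],
])

```text
t: 5.62
eef_pos: [476.2, 28.5, 108.6]
orientation: [0.498, 3.098, 0.001]
wrist_force: [0.4, 0.9, -0.9]
finger_gap: 49.7
grasp_force: 25.0
```

```bash
python3 plan.py 474.8 29.5 23.2
```

```text
t 5.62 pos [476.2  28.5 108.6] yyaw 71.7 j6 -1.29 gap 49.7 F 25.0 [ 0.4  0.9 -0.9]
shift [ 2.   0.4 85.4] spin 0 tilt 0.24
```

Call:
step_arm([
  [[0.5, -0.8, 30], 0, 44],
  [[0.5, -0.8, 55], 0, 44],
  [[0.5, -0.8, 70], 0, 44],
  [[0.5, -0.8, 77], 0, 44],
  [[0.5, -0.8, 80], 0, 44],
])

```text
t: 6.03
eef_pos: [473.9, 28.9, 27.2]
orientation: [-0.495, -3.101, 0.0]
wrist_force: [-0.4, 0.9, -1.3]
finger_gap: 49.7
grasp_force: 25.0
```

Call:
step_arm([
  [[0, 0, 1.5], 0, 44],
  [[0, 0, 3], 0, 44],
  [[0, 0, 4], 0, 44],
  [[0, 0, 4], 0, 44],
])

```text
t: 6.37
eef_pos: [474.5, 28.9, 24.2]
orientation: [0.495, 3.101, 0.0]
wrist_force: [0.7, 0.6, -0.3]
finger_gap: 49.7
grasp_force: 25.0
```

```bash
python3 plan.py 474.8 29.5 23.2
```

```text
t 6.37 pos [474.5  28.9  24.2] yyaw 71.8 j6 -1.29 gap 49.7 F 25.0 [ 0.7  0.6 -0.3]
shift [-0.1  0.7  1. ] spin 0 tilt 0.06
```

Call:
step_arm([
  [[0, 0, 0.7], 0, 44],
  [[0, 0, 1.2], 0, 44],
  [[0, 0, 1.2], 0, 44],
])

```text
t: 6.62
eef_pos: [474.3, 29.0, 22.7]
orientation: [0.495, 3.102, 0.0]
wrist_force: [-0.7, 0.9, 1.5]
finger_gap: 49.4
grasp_force: 25.0
```

Call:
step_arm([
  [[0, 0, 0], 0, 93],
  [[0, 0, 0], 0, 93],
  [[0, 0, 0], 0, 93],
  [[0, 0, 0], 0, 93],
  [[0, 0, 0], 0, 93],
])

```text
t: 7.03
eef_pos: [474.1, 28.9, 22.4]
orientation: [-0.496, -3.102, 0.0]
wrist_force: [-0.9, 0.2, 0.3]
finger_gap: 78.4
grasp_force: 0.0
```

Call:
step_arm([
  [[0, 0, 0], 0, 93],
  [[0, 0, -10], 0, 93],
  [[0, 0, -45], 0, 93],
  [[0, 0, -85], 0, 93],
  [[0, 0, -125], 0, 93],
])

```text
t: 7.45
eef_pos: [473.4, 29.0, 149.4]
orientation: [-0.495, -3.101, 0.0]
wrist_force: [0.5, -0.1, 0.6]
finger_gap: 92.9
grasp_force: 0.0
```

Now fit the released disc and the square, the new top of the pile.

```bash
cat > m2.py <<'E'
from ov import *
def measure(n,z0,z1,base,A,name=None,items=(),tol=16):
    its=[];F={c:manip.grab_frame(c) for c in("top","side")}
    for c in F:
        q=proj(F[c],[[*base,(z0+z1)/2]])[0]
        ds=[d for d in manip.silhouettes(F[c],n) if np.hypot(*(np.array(d["xy"])-q))<tol]
        if not ds: print(n,c,"none");continue
        its.append((F[c],ds[0]["region"].astype(np.float32)))
        x,e=fit(its[-1:],(*base,A),z0,z1,n);print(n,c,"conf",round(ds[0]["conf"],2),np.round(x,2),round(e,3))
    x,e=fit(its,(*base,A),z0,z1,n);print("  both",np.round(x,2),"err",round(e,3))
    if name:
        its=[(n,x,z1),(n,x,z0),*items]
        for c in F:
            q=proj(F[c],[[*x[:2],z1]])[0].astype(int)
            overlay(F[c],its,(q[0]-40,q[1]-40,q[0]+40,q[1]+40),5,name+c)
        a=[cv2.imread(f"pics/{name}{c}.png") for c in F];cv2.imwrite(f"pics/{name}.png",np.hstack(a))
    return x
E
python3 - <<'E'
from m2 import *
measure("block_round",6,34,(474,29),[0])
A=np.linspace(0,np.pi/2,4,endpoint=False)
measure("block_square",68,96,(413,345),A,"sq",[("block_pointed",(410,344.7,0),68),("block_oblong",(408,349,.08),40)])
E
```

```text
block_round top none
block_round side conf 0.72 [4.763e+02 2.776e+01 2.800e-01] 0.054
  both [4.763e+02 2.776e+01 2.800e-01] err 0.054
block_square top conf 0.97 [413.71 343.25   1.1 ] 0.075
block_square side conf 0.89 [415.16 341.85   1.1 ] 0.065
  both [413.98 342.46   1.12] err 0.076
```

View pics/sq.png

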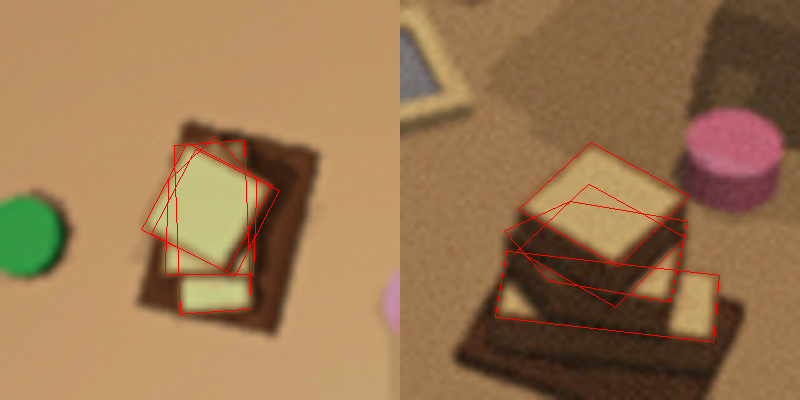

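Square fits the outlines in both views (top crop 210,207; side crop 604,203). Approach it.

```bash
python3 plan.py 414 342.6 84.7 63.6
```

```text
t 7.85 pos [473.4  29.  146.4] yyaw 71.8 j6 -1.29 gap 92.8 F 0.0 [ 0.6 -0.4  0. ]
shift [154.  279.6  61.9] spin 8.2 tilt 0.13
```

Call:
step_arm([
  [[12, 22, 0], 2, 93],
  [[32, 58, 0], 4, 93],
  [[52, 94, 0], 6, 93],
  [[72, 130, 0], 8.2, 93],
  [[92, 166, 0], 8.2, 93],
])

```text
t: 8.27
eef_pos: [437.2, 216.9, 146.5]
orientation: [-0.72, -3.056, 0.002]
wrist_force: [0.3, 0.3, 0.3]
finger_gap: 93.3
grasp_force: 0.0
```

```bash
python3 plan.py 414 342.6 84.7 63.6
```

```text
t 8.27 pos [437.2 216.9 146.5] yyaw 63.5 j6 -0.74 gap 93.3 F 0.0 [0.3 0.3 0.3]
shift [ 76.8 102.2  61.8] spin -0.1 tilt 0.11
```

Call:
step_arm([
  [[22, 30, 0], 0, 93],
  [[46, 62, 0], 0, 93],
  [[66, 90, 0], 0, 93],
  [[76, 102, 10], 0, 93],
  [[76, 102, 35], 0, 93],
])

```text
t: 8.68
eef_pos: [415.6, 344.2, 113.2]
orientation: [0.711, 3.058, 0.005]
wrist_force: [0.6, 0.7, 1.2]
finger_gap: 92.8
grasp_force: 0.0
```

```bash
python3 plan.py 414 342.6 84.7 63.6
```

```text
t 8.68 pos [415.6 344.2 113.2] yyaw 63.8 j6 -0.51 gap 92.8 F 0.0 [0.6 0.7 1.2]
shift [ 0.8 -2.3 28.5] spin 0.2 tilt 0.22
```

Call:
step_arm([
  [[0.5, -0.8, 14], 0, 93],
  [[0.5, -0.8, 22], 0, 93],
  [[0.5, -0.8, 26.5], 0, 93],
  [[0.5, -0.8, 26.5], 0, 93],
])

```text
t: 9.02
eef_pos: [414.5, 339.6, 85.0]
orientation: [-0.716, -3.058, 0.002]
wrist_force: [-0.0, 0.4, -0.1]
finger_gap: 92.9
grasp_force: 0.0
```

```bash
python3 plan.py 414 342.6 84.7 63.6
```

```text
t 9.02 pos [414.5 339.6  85. ] yyaw 63.6 j6 -0.51 gap 92.9 F 0.0 [-0.   0.4 -0.1]
shift [1.8 2.5 0.3] spin 0.0 tilt 0.11
```

Call:
step_arm([
  [[1.5, 2.2, 0], 0, 90],
  [[1.5, 2.2, 0], 0, 54],
  [[1.5, 2.2, 0], 0, 54],
  [[1.5, 2.2, 0], 0, 54],
  [[1.5, 2.2, 0], 0, 54],
])

```text
t: 9.43
eef_pos: [414.6, 342.7, 86.4]
orientation: [0.716, 3.058, 0.001]
wrist_force: [0.2, -0.1, 0.1]
finger_gap: 67.7
grasp_force: 0.0
```

Call:
step_arm([
  [[0, 0, 0], 0, 54],
  [[0, 0, 0], 0, 54],
  [[0, 0, 0], 0, 54],
])

```text
t: 9.68
eef_pos: [414.5, 342.7, 86.1]
orientation: [0.716, 3.059, 0.0]
wrist_force: [-0.5, -1.3, 2.8]
finger_gap: 57.6
grasp_force: 25.0
```

```bash
python3 plan.py 605 -213.7 150 28.1
```

```text
t 9.68 pos [414.5 342.7  86.1] yyaw 63.6 j6 -0.51 gap 57.6 F 25.0 [-0.5 -1.3  2.8]
shift [-417.7 -414.   -63.9] spin 35.5 tilt 0.02
```

Call:
step_arm([
  [[0, 0, -6], 0, 52],
  [[0, 0, -28], 0, 52],
  [[0, 0, -62], 0, 52],
  [[-14, -14, -64], 0, 52],
  [[-42, -42, -64], 0, 52],
])

```text
t: 10.1
eef_pos: [433.9, 288.4, 152.3]
orientation: [0.71, 3.057, 0.006]
wrist_force: [0.4, -0.8, -0.9]
finger_gap: 57.9
grasp_force: 25.0
```

Call:
step_arm([
  [[-28, -28, 0], 0, 52],
  [[-56, -56, 0], 0, 52],
  [[-84, -84, 0], 0, 52],
  [[-112, -112, 0], 0, 52],
  [[-140, -140, 0], 0, 52],
])

```text
t: 10.52
eef_pos: [497.0, 96.8, 150.4]
orientation: [0.716, 3.059, 0.0]
wrist_force: [-0.0, 0.3, 0.2]
finger_gap: 57.8
grasp_force: 25.0
```

Call:
step_arm([
  [[-28, -28, 0], 0, 52],
  [[-56, -56, 0], 0, 52],
  [[-84, -84, 0], 0, 52],
  [[-112, -112, 0], 0, 52],
  [[-140, -140, 0], 0, 52],
])

```text
t: 10.93
eef_pos: [560.2, -90.9, 150.4]
orientation: [0.716, 3.059, 0.0]
wrist_force: [0.4, 0.6, 0.2]
finger_gap: 57.7
grasp_force: 25.0
```

Call:
step_arm([
  [[-26, -26, 0], 7, 52],
  [[-52, -50, 0], 14, 52],
  [[-74, -72, 0], 21, 52],
  [[-90, -87, 0], 28, 52],
  [[-95, -91, 0], 35, 52],
])

```text
t: 11.35
eef_pos: [605.2, -215.8, 150.1]
orientation: [1.614, 2.695, -0.0]
wrist_force: [1.1, 0.4, -0.5]
finger_gap: 57.6
grasp_force: 25.0
```

```bash
python3 plan.py 605 -213.7 24.1 28.1
```

```text
t 11.35 pos [ 605.2 -215.8  150.1] yyaw 28.2 j6 -0.91 gap 57.6 F 25.0 [ 1.1  0.4 -0.5]
shift [  2.1   0.8 126. ] spin 0.1 tilt 0.05
```

Call:
step_arm([
  [[2, 0.8, 12], 0, 52],
  [[2, 0.8, 45], 0, 52],
  [[2, 0.8, 80], 0, 52],
  [[2, 0.8, 105], 0, 52],
  [[2, 0.8, 117], 0, 52],
])

```text
t: 11.77
eef_pos: [602.2, -208.6, 28.9]
orientation: [-1.594, -2.701, 0.001]
wrist_force: [-0.6, 0.2, -1.1]
finger_gap: 58.0
grasp_force: 25.0
```

Call:
step_arm([
  [[0, 0, 3], 0, 52],
  [[0, 0, 5], 0, 52],
  [[0, 0, 5], 0, 52],
])

```text
t: 12.02
eef_pos: [605.1, -210.4, 29.0]
orientation: [1.6, 2.702, 0.0]
wrist_force: [1.0, 0.5, -0.9]
finger_gap: 57.9
grasp_force: 25.0
```

```bash
python3 plan.py 605 -213.7 24.1 28.1
```

```text
t 12.02 pos [ 605.1 -210.4   29. ] yyaw 28.7 j6 -0.91 gap 57.9 F 25.0 [ 1.   0.5 -0.9]
shift [-2.8 -1.7  4.9] spin 0.6 tilt 0.09
```

Call:
step_arm([
  [[-1.4, -1, 1], 0.5, 52],
  [[-2.5, -1.6, 2.5], 0.5, 52],
  [[-2.5, -1.6, 4], 0.5, 52],
  [[-2.5, -1.6, 4.8], 0.5, 52],
  [[-2.5, -1.6, 4.8], 0.5, 52],
])

```text
t: 12.43
eef_pos: [604.6, -213.8, 24.2]
orientation: [1.614, 2.694, -0.0]
wrist_force: [-2.5, -0.2, 7.4]
finger_gap: 57.7
grasp_force: 25.0
```

```bash
python3 plan.py 605 -213.7 24.1 28.1
```

```text
t 12.43 pos [ 604.6 -213.8   24.2] yyaw 28.2 j6 -0.9 gap 57.7 F 25.0 [-2.5 -0.2  7.4]
shift [-0.1  0.4  0.1] spin 0.1 tilt 0.06
```

Contact with the tray floor (7 N); release and lift.

Call:
step_arm([
  [[0, 0, 0], 0, 93],
  [[0, 0, 0], 0, 93],
  [[0, 0, 0], 0, 93],
  [[0, 0, 0], 0, 93],
  [[0, 0, 0], 0, 93],
])

```text
t: 12.85
eef_pos: [604.2, -213.4, 23.1]
orientation: [-1.615, -2.695, -0.0]
wrist_force: [-0.2, -0.6, 0.7]
finger_gap: 86.7
grasp_force: 0.0
```

Call:
step_arm([
  [[0, 0, 0], 0, 93],
  [[0, 0, -10], 0, 93],
  [[0, 0, -40], 0, 93],
  [[0, 0, -75], 0, 93],
  [[0, 0, -105], 0, 93],
])

```text
t: 13.27
eef_pos: [604.3, -213.4, 130.6]
orientation: [1.614, 2.694, 0.0]
wrist_force: [0.6, 0.5, 0.1]
finger_gap: 92.9
grasp_force: 0.0
```

```bash
python3 - <<'E'
from m2 import *
measure("block_square",6,34,(605,-213.7),[.49])
measure("block_pointed",40,68,(410,344.7),np.linspace(0,2*np.pi,8,endpoint=False),"pt",[("block_oblong",(408,349,.08),40)])
E
python3 plan.py 410 344.7 90
```

```text
block_square top none
block_square side conf 0.55 [ 6.0699e+02 -2.1788e+02  4.4000e-01] 0.053
  both [ 6.0699e+02 -2.1788e+02  4.4000e-01] err 0.053
block_pointed top conf 0.75 [4.0928e+02 3.4780e+02 1.0000e-02] 0.094
block_pointed side conf 0.7 [410.62 344.99  -0.  ] 0.047
  both [4.0967e+02 3.4614e+02 2.0000e-02] err 0.083
t 13.67 pos [ 603.6 -213.1  126.9] yyaw 28.1 j6 -0.9 gap 93.1 F 0.0 [1.  0.2 0.8]
shift [583.1  92.5  37.8] spin 0 tilt 0.13
```

View pics/pt.png

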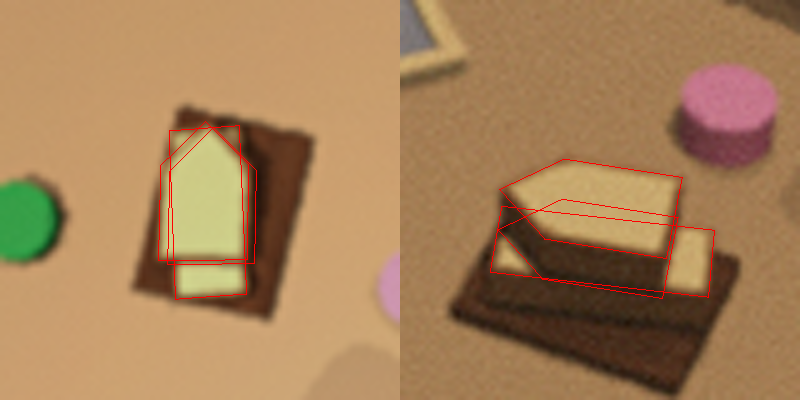

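Pointed block fits in both views (tip up-image at top crop (210,122), i.e. along +x). Move over it.

Call:
step_arm([
  [[15, 2.4, 0], 0, 93],
  [[50, 8, 0], 0, 93],
  [[90, 14, 0], 0, 93],
  [[130, 20.5, 0], 0, 93],
  [[170, 27, 0], 0, 93],
])

```text
t: 14.08
eef_pos: [546.5, -49.3, 127.2]
orientation: [-1.615, -2.693, 0.001]
wrist_force: [1.4, -0.5, 0.4]
finger_gap: 92.9
grasp_force: 0.0
```

Call:
step_arm([
  [[40, 6.4, 0], 0, 93],
  [[80, 12.7, 0], 0, 93],
  [[120, 19, 0], 0, 93],
  [[160, 25, 0], 0, 93],
  [[200, 31.5, 0], 0, 93],
])

```text
t: 14.5
eef_pos: [479.9, 142.0, 127.5]
orientation: [-1.614, -2.694, 0.001]
wrist_force: [1.6, -0.0, 0.2]
finger_gap: 93.2
grasp_force: 0.0
```

Call:
step_arm([
  [[40, 6.4, 0], -7, 93],
  [[80, 12.7, 0], -14, 93],
  [[115, 18, 0], -21, 93],
  [[145, 23, 0], -28, 93],
  [[170, 27, 0], -35, 93],
])

```text
t: 14.92
eef_pos: [423.5, 305.0, 127.4]
orientation: [-0.718, -3.057, 0.001]
wrist_force: [0.4, -0.8, -0.3]
finger_gap: 92.8
grasp_force: 0.0
```

```bash
python3 plan.py 409.7 346 90 90.8
```

```text
t 14.92 pos [423.5 305.  127.4] yyaw 63.6 j6 -0.57 gap 92.8 F 0.0 [ 0.4 -0.8 -0.3]
shift [30.6 30.7 37.4] spin -27.2 tilt 0.08
```

Call:
step_arm([
  [[18, 18, 0], -7, 93],
  [[28, 28, 0], -14, 93],
  [[30.5, 30.5, 8], -21, 93],
  [[30.5, 30.5, 25], -27.2, 93],
  [[30.5, 30.5, 37], -27.2, 93],
])

```text
t: 15.33
eef_pos: [410.8, 344.2, 89.6]
orientation: [0.022, -3.14, 0.001]
wrist_force: [0.1, 0.2, -0.1]
finger_gap: 92.9
grasp_force: 0.0
```

Call:
step_arm([
  [[0, 0, 10], 0, 93],
  [[0, 0, 20], 0, 93],
  [[0, 0, 28], 0, 93],
  [[0, 0, 30], 0, 93],
  [[0, 0, 30], 0, 93],
])

```text
t: 15.75
eef_pos: [411.3, 343.9, 60.6]
orientation: [0.009, -3.141, 0.001]
wrist_force: [-0.3, 0.1, -0.5]
finger_gap: 93.3
grasp_force: 0.0
```

```bash
python3 plan.py 409.7 346 57.5 90.8
```

```text
t 15.75 pos [411.3 343.9  60.6] yyaw 90.3 j6 -0.97 gap 93.3 F 0.0 [-0.3  0.1 -0.5]
shift [1.6 2.2 3.1] spin -0.5 tilt 0.06
```

Call:
step_arm([
  [[1.5, 2, 3], -0.4, 90],
  [[1.5, 2, 3], -0.4, 50],
  [[1.5, 2, 3], -0.4, 50],
  [[1.5, 2, 3], -0.4, 50],
  [[1.5, 2, 3], -0.4, 50],
])

```text
t: 16.17
eef_pos: [410.1, 346.2, 58.4]
orientation: [-0.021, 3.141, 0.001]
wrist_force: [-0.1, 0.1, 0.4]
finger_gap: 68.2
grasp_force: 0.0
```

Call:
step_arm([
  [[0, 0, 0], 0, 50],
  [[0, 0, 0], 0, 50],
  [[0, 0, 0], 0, 50],
])

```text
t: 16.42
eef_pos: [410.0, 346.1, 58.3]
orientation: [-0.02, 3.141, 0.0]
wrist_force: [-1.3, -0.3, 1.4]
finger_gap: 53.8
grasp_force: 24.9
```

```bash
python3 plan.py 418.9 -315 130 103.2
```

```text
t 16.42 pos [410.  346.1  58.3] yyaw 90.7 j6 -0.97 gap 53.8 F 24.9 [-1.3 -0.3  1.4]
shift [-3.000e-01 -6.611e+02 -7.180e+01] spin -12.5 tilt 0.01
```

Call:
step_arm([
  [[0, 0, -6], 0, 48],
  [[0, 0, -28], 0, 48],
  [[0, 0, -62], 0, 48],
  [[0, -18, -72], 0, 48],
  [[0, -56, -72], 0, 48],
])

```text
t: 16.83
eef_pos: [412.2, 292.5, 133.4]
orientation: [-0.025, 3.136, 0.006]
wrist_force: [0.4, -0.6, -1.2]
finger_gap: 54.0
grasp_force: 24.9
```

Call:
step_arm([
  [[0, -40, 0], 0, 48],
  [[0, -80, 0], 0, 48],
  [[0, -120, 0], 0, 48],
  [[0, -160, 0], 0, 48],
  [[0, -200, 0], 0, 48],
])

```text
t: 17.25
eef_pos: [412.9, 88.4, 130.6]
orientation: [-0.021, 3.141, 0.0]
wrist_force: [0.9, -0.2, -0.9]
finger_gap: 53.9
grasp_force: 24.9
```

Call:
step_arm([
  [[0, -40, 0], 0, 48],
  [[0, -80, 0], 0, 48],
  [[0, -120, 0], 0, 48],
  [[0, -160, 0], 0, 48],
  [[0, -200, 0], 0, 48],
])

```text
t: 17.67
eef_pos: [415.5, -111.9, 130.6]
orientation: [-0.02, 3.141, -0.0]
wrist_force: [0.7, 0.4, -1.5]
finger_gap: 54.0
grasp_force: 24.9
```

Call:
step_arm([
  [[0, -40, 0], 0, 48],
  [[0, -80, 0], -3, 48],
  [[0, -120, 0], -6, 48],
  [[0, -155, 0], -9, 48],
  [[0, -180, 0], -12.5, 48],
])

```text
t: 18.08
eef_pos: [417.9, -292.9, 130.6]
orientation: [-0.364, 3.12, -0.001]
wrist_force: [0.5, 0.9, -1.7]
finger_gap: 54.1
grasp_force: 24.9
```

```bash
python3 plan.py 418.9 -315 24.3 103.2
```

```text
t 18.08 pos [ 417.9 -292.9  130.6] yyaw 103.3 j6 -2.51 gap 54.1 F 24.9 [ 0.5  0.9 -1.7]
shift [  4.2 -21.6 106.3] spin 0.1 tilt 0.05
```

Call:
step_arm([
  [[2, -10, 4], 0, 48],
  [[4, -20, 20], 0, 48],
  [[4.2, -21.6, 50], 0, 48],
  [[4.2, -21.6, 80], 0, 48],
  [[4.2, -21.6, 96], 0, 48],
])

```text
t: 18.5
eef_pos: [418.0, -310.4, 31.5]
orientation: [0.359, -3.119, -0.004]
wrist_force: [-0.2, 0.9, -1.5]
finger_gap: 54.1
grasp_force: 24.9
```

Call:
step_arm([
  [[0, 0, 3], 0, 48],
  [[0, 0, 5], 0, 48],
  [[0, 0, 5], 0, 48],
])

```text
t: 18.75
eef_pos: [419.6, -311.8, 29.8]
orientation: [-0.362, 3.12, -0.001]
wrist_force: [0.5, 0.3, -0.4]
finger_gap: 53.9
grasp_force: 24.9
```

```bash
python3 plan.py 418.9 -315 24.3 103.2
```

```text
t 18.75 pos [ 419.6 -311.8   29.8] yyaw 103.2 j6 -2.53 gap 53.9 F 24.9 [ 0.5  0.3 -0.4]
shift [ 1.4 -3.   5.5] spin 0.0 tilt 0.04
```

Call:
step_arm([
  [[0.8, -1.7, 1], 0, 48],
  [[1.2, -2.8, 2.5], 0, 48],
  [[1.2, -2.8, 4], 0, 48],
  [[1.2, -2.8, 5.3], 0, 48],
  [[1.2, -2.8, 5.3], 0, 48],
])

```text
t: 19.17
eef_pos: [418.8, -315.1, 24.2]
orientation: [-0.362, 3.12, -0.001]
wrist_force: [0.4, 0.2, 2.5]
finger_gap: 53.8
grasp_force: 24.9
```

```bash
python3 plan.py 418.9 -315 24.3 103.2
```

```text
t 19.17 pos [ 418.8 -315.1   24.2] yyaw 103.2 j6 -2.54 gap 53.8 F 24.9 [0.4 0.2 2.5]
shift [-0.1  0.1 -0.1] spin 0.0 tilt 0.04
```

Touching the floor; release, lift, and look at the oblong.

Call:
step_arm([
  [[0, 0, 0], 0, 93],
  [[0, 0, 0], 0, 93],
  [[0, 0, 0], 0, 93],
  [[0, 0, 0], 0, 93],
  [[0, 0, 0], 0, 93],
])

```text
t: 19.58
eef_pos: [418.6, -314.9, 23.8]
orientation: [0.362, -3.121, -0.0]
wrist_force: [-0.2, 0.3, 0.3]
finger_gap: 82.8
grasp_force: 0.0
```

Call:
step_arm([
  [[0, 0, 0], 0, 93],
  [[0, 0, -10], 0, 93],
  [[0, 0, -40], 0, 93],
  [[0, 0, -75], 0, 93],
  [[0, 0, -85], 0, 93],
])

```text
t: 20.0
eef_pos: [420.0, -316.0, 113.6]
orientation: [-0.362, 3.117, -0.007]
wrist_force: [0.6, -1.3, 0.9]
finger_gap: 93.1
grasp_force: 0.0
```

```bash
python3 - <<'E'
from m2 import *
measure("block_pointed",6,34,(418.9,-315),[.23])
measure("block_oblong",12,40,(408,349),np.linspace(0,np.pi,6,endpoint=False),"ob")
f=manip.grab_frame("side");print([ (n,np.round(unproj(f,p,0)[:2])) for n in("tin","glue") for p in [d["xy"] for d in manip.place_of(f,n)[:1]]])
print("pink",unproj(manip.grab_frame("top"),(237,268),28))
E
python3 plan.py 408 349 29.5 94.6
```

```text
block_pointed top none
block_pointed side conf 0.89 [ 4.2033e+02 -3.2002e+02  2.5000e-01] 0.071
  both [ 4.2033e+02 -3.2002e+02  2.5000e-01] err 0.071
block_oblong top conf 0.8 [403.55 347.24   3.2 ] 0.104
block_oblong side conf 0.69 [4.0914e+02 3.4764e+02 8.0000e-02] 0.049
  both [407.63 347.87   3.21] err 0.094
[('tin', array([621., 452.])), ('glue', array([724.,   5.]))]
pink [362.94848458 215.50921585  28.        ]
t 20.6 pos [ 418.5 -314.8  108.4] yyaw 103.2 j6 -2.54 gap 93.0 F 0.0 [0.1 0.  0.2]
shift [-142.   648.5   79.2] spin 8.6 tilt 0.05
```

View pics/ob.png

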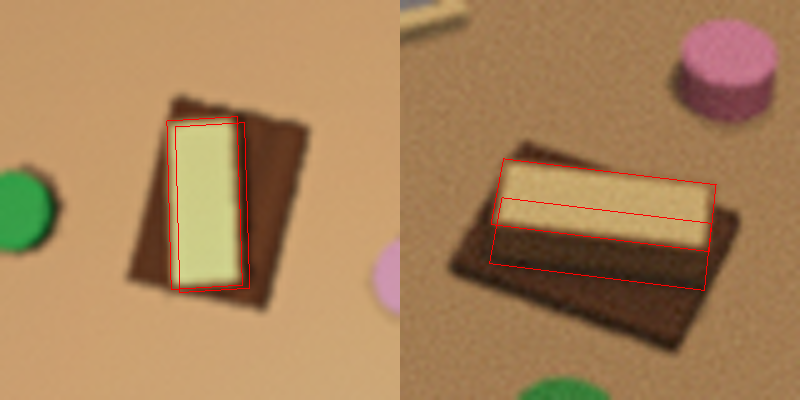

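Oblong fits in both views, centre near top crop (206,203). Return to the pile.

Call:
step_arm([
  [[-3, 14, 0], 0, 93],
  [[-10, 46, 0], 0, 93],
  [[-19, 85, 0], 0, 93],
  [[-27, 124, 0], 0, 93],
  [[-36, 163, 0], 0, 93],
])

```text
t: 21.02
eef_pos: [415.3, -145.7, 108.7]
orientation: [0.361, -3.12, -0.0]
wrist_force: [0.7, -0.6, 0.6]
finger_gap: 92.6
grasp_force: 0.0
```

Call:
step_arm([
  [[-8.6, 39, 0], 0, 93],
  [[-17, 78, 0], 0, 93],
  [[-26, 117, 0], 0, 93],
  [[-34, 156, 0], 0, 93],
  [[-43, 195, 0], 0, 93],
])

```text
t: 21.43
eef_pos: [412.3, 54.0, 108.9]
orientation: [-0.362, 3.121, 0.0]
wrist_force: [0.8, 0.2, 0.4]
finger_gap: 93.1
grasp_force: 0.0
```

Call:
step_arm([
  [[-8.6, 39, 0], 0, 93],
  [[-17, 78, 0], 2, 93],
  [[-26, 117, 0], 4, 93],
  [[-34, 156, 0], 7, 93],
  [[-43, 195, 0], 9.4, 93],
])

```text
t: 21.85
eef_pos: [409.1, 253.7, 108.8]
orientation: [0.102, -3.14, 0.0]
wrist_force: [1.3, -1.0, 0.2]
finger_gap: 92.8
grasp_force: 0.0
```

```bash
python3 plan.py 408 347.9 29.5 93.8
```

```text
t 21.85 pos [409.1 253.7 108.8] yyaw 93.7 j6 -1.18 gap 92.8 F 0.0 [ 1.3 -1.   0.2]
shift [-5.  94.1 79.3] spin -0.1 tilt 0.01
```

Call:
step_arm([
  [[-2, 38, 0], 0, 93],
  [[-4, 70, 0], 0, 93],
  [[-5, 88, 0], 0, 93],
  [[-5, 94, 8], 0, 93],
  [[-5, 94, 32], 0, 93],
])

```text
t: 22.27
eef_pos: [409.7, 347.6, 78.3]
orientation: [-0.108, 3.136, 0.004]
wrist_force: [0.3, -0.5, -0.7]
finger_gap: 93.1
grasp_force: 0.0
```

Call:
step_arm([
  [[0, 0, 15], 0, 93],
  [[0, 0, 30], 0, 93],
  [[0, 0, 40], 0, 93],
  [[0, 0, 44], 0, 93],
  [[0, 0, 44], 0, 93],
])

```text
t: 22.68
eef_pos: [408.7, 344.7, 32.0]
orientation: [0.105, -3.138, 0.002]
wrist_force: [-0.3, -0.5, -0.9]
finger_gap: 92.6
grasp_force: 0.0
```

```bash
python3 plan.py 408 347.9 29.5 93.8
```

```text
t 22.68 pos [408.7 344.7  32. ] yyaw 93.8 j6 -1.02 gap 92.6 F 0.0 [-0.3 -0.5 -0.9]
shift [0.5 3.2 2.5] spin 0.0 tilt 0.1
```

Call:
step_arm([
  [[0.5, 3, 2], 0, 90],
  [[0.5, 3, 2], 0, 38],
  [[0.5, 3, 2], 0, 38],
  [[0.5, 3, 2], 0, 38],
  [[0.5, 3, 2], 0, 38],
], newtons=30)

```text
t: 23.1
eef_pos: [408.7, 348.6, 31.2]
orientation: [-0.106, 3.139, 0.001]
wrist_force: [-0.8, -0.9, 0.2]
finger_gap: 68.3
grasp_force: 0.0
```

Call:
step_arm([
  [[0, 0, 0], 0, 38],
  [[0, 0, 0], 0, 38],
  [[0, 0, 0], 0, 38],
  [[0, 0, 0], 0, 38],
  [[0, 0, 0], 0, 38],
])

```text
t: 23.52
eef_pos: [408.6, 348.4, 30.9]
orientation: [0.105, -3.14, 0.0]
wrist_force: [-0.6, -1.5, 1.1]
finger_gap: 43.5
grasp_force: 30.0
```

```bash
python3 plan.py 589.2 206 110 123.5
```

```text
t 23.52 pos [408.6 348.4  30.9] yyaw 93.8 j6 -1.02 gap 43.5 F 30.0 [-0.6 -1.5  1.1]
shift [-170.6 -154.2  -79.1] spin -29.7 tilt 0.0
```

Call:
step_arm([
  [[0, 0, -6], 0, 36],
  [[0, 0, -28], 0, 36],
  [[0, 0, -62], 0, 36],
  [[-10, -9, -79], 0, 36],
  [[-36, -33, -79], 0, 36],
])

```text
t: 23.93
eef_pos: [446.7, 320.2, 114.0]
orientation: [-0.111, 3.135, 0.005]
wrist_force: [0.2, 0.1, -1.3]
finger_gap: 43.7
grasp_force: 30.0
```

Call:
step_arm([
  [[-28, -25, 0], -6, 36],
  [[-58, -52, 0], -12, 36],
  [[-88, -79, 0], -18, 36],
  [[-115, -104, 0], -24, 36],
  [[-133, -120, 0], -29.7, 36],
])

```text
t: 24.35
eef_pos: [589.7, 204.6, 110.3]
orientation: [-0.912, 3.005, -0.001]
wrist_force: [-0.0, 0.7, -0.8]
finger_gap: 43.6
grasp_force: 30.0
```

```bash
python3 plan.py 589.2 206 24.9 123.5
```

```text
t 24.35 pos [589.7 204.6 110.3] yyaw 123.8 j6 -1.9 gap 43.6 F 30.0 [-0.   0.7 -0.8]
shift [-0.3  1.5 85.4] spin 0.3 tilt 0.05
```

Call:
step_arm([
  [[0, 1, 10], 0, 36],
  [[0, 1, 38], 0, 36],
  [[0, 1, 62], 0, 36],
  [[0, 1, 74], 0, 36],
  [[0, 1, 79], 0, 36],
])

```text
t: 24.77
eef_pos: [585.5, 208.0, 28.9]
orientation: [0.905, -3.005, -0.0]
wrist_force: [1.0, 0.6, -1.3]
finger_gap: 43.7
grasp_force: 30.0
```

Call:
step_arm([
  [[0, 0, 0], 0, 36],
  [[0, 0, 0], 0, 36],
])

```text
t: 24.93
eef_pos: [587.3, 208.3, 31.8]
orientation: [-0.906, 3.007, -0.0]
wrist_force: [-0.1, -0.3, -0.9]
finger_gap: 44.0
grasp_force: 30.0
```

```bash
python3 plan.py 589.2 206 24.9 123.5
```

```text
t 24.93 pos [587.3 208.3  31.8] yyaw 123.6 j6 -1.89 gap 44.0 F 30.0 [-0.1 -0.3 -0.9]
shift [-0.3 -3.   6.9] spin 0.1 tilt 0.06
```

Call:
step_arm([
  [[-0.2, -2, 1.5], 0, 36],
  [[-0.2, -2.8, 3.5], 0, 36],
  [[-0.2, -2.8, 5.5], 0, 36],
  [[-0.2, -2.8, 6.7], 0, 36],
  [[-0.2, -2.8, 6.7], 0, 36],
])

```text
t: 25.35
eef_pos: [588.9, 205.7, 24.9]
orientation: [-0.906, 3.007, -0.0]
wrist_force: [-2.3, -1.0, 6.2]
finger_gap: 43.4
grasp_force: 30.0
```

```bash
python3 plan.py 589.2 206 24.9 123.5
```

```text
t 25.35 pos [588.9 205.7  24.9] yyaw 123.5 j6 -1.89 gap 43.4 F 30.0 [-2.3 -1.   6.2]
shift [-0.4  0.1 -0. ] spin 0.0 tilt 0.03
```

Call:
step_arm([
  [[0, 0, 0], 0, 93],
  [[0, 0, 0], 0, 93],
  [[0, 0, 0], 0, 93],
  [[0, 0, 0], 0, 93],
  [[0, 0, 0], 0, 93],
])

```text
t: 25.77
eef_pos: [588.6, 205.8, 24.1]
orientation: [0.907, -3.008, -0.0]
wrist_force: [-1.2, -0.1, 0.3]
finger_gap: 72.5
grasp_force: 0.0
```

Call:
step_arm([
  [[0, 0, 0], 0, 93],
  [[0, 0, -10], 0, 93],
  [[0, 0, -45], 0, 93],
  [[0, 0, -85], 0, 93],
  [[0, 0, -125], 0, 93],
])

```text
t: 26.18
eef_pos: [588.2, 205.6, 151.0]
orientation: [0.906, -3.007, -0.0]
wrist_force: [0.4, -0.6, 0.6]
finger_gap: 92.8
grasp_force: 0.0
```

Call:
step_arm([
  [[36, 20, 0], 0, 93],
  [[72, 40, 0], 0, 93],
  [[108, 60, 0], 0, 93],
  [[140, 78, 0], 0, 93],
  [[140, 78, 0], 0, 93],
])

```text
t: 26.6
eef_pos: [422.6, 192.5, 149.1]
orientation: [0.907, -3.003, -0.0]
wrist_force: [0.5, -0.4, 0.2]
finger_gap: 92.6
grasp_force: 0.0
```

```bash
python3 - <<'E'
from m2 import *
P=dict(block_round=(474.8,29.5,0),block_square=(605,-213.7,.49),block_pointed=(418.9,-315,.23),block_oblong=(589.2,206,.585))
for n,p in P.items(): measure(n,6,34,p[:2],[p[2]])
overlay(manip.grab_frame("top"),[(n,p,34) for n,p in P.items()],(150,140,450,290),2.66,"endtop")
overlay(manip.grab_frame("side"),[(n,p,34) for n,p in P.items()],(190,150,370,340),3.1,"endside")
E
```

```text
block_round top conf 0.54 [4.7448e+02 2.8670e+01 2.1000e-01] 0.059
block_round side conf 0.49 [4.7648e+02 2.6030e+01 1.7000e-01] 0.184
  both [4.7483e+02 2.8810e+01 3.3000e-01] err 0.132
block_square top conf 0.7 [ 6.0218e+02 -2.1377e+02  4.8000e-01] 0.056
block_square side conf 0.8 [ 6.1005e+02 -2.1522e+02  3.1000e-01] 0.119
  both [ 6.0369e+02 -2.1461e+02  4.6000e-01] err 0.141
block_pointed top conf 0.77 [ 4.1725e+02 -3.1394e+02  2.1000e-01] 0.064
block_pointed side conf 0.78 [ 4.1605e+02 -3.1885e+02  3.0000e-01] 0.45
  both [ 4.1678e+02 -3.1415e+02  2.2000e-01] err 0.263
block_oblong top conf 0.88 [588.25 206.51   0.63] 0.281
block_oblong side conf 0.57 [589.01 204.64   0.62] 0.051
  both [588.32 205.93   0.63] err 0.173
```

View pics/endtop.png

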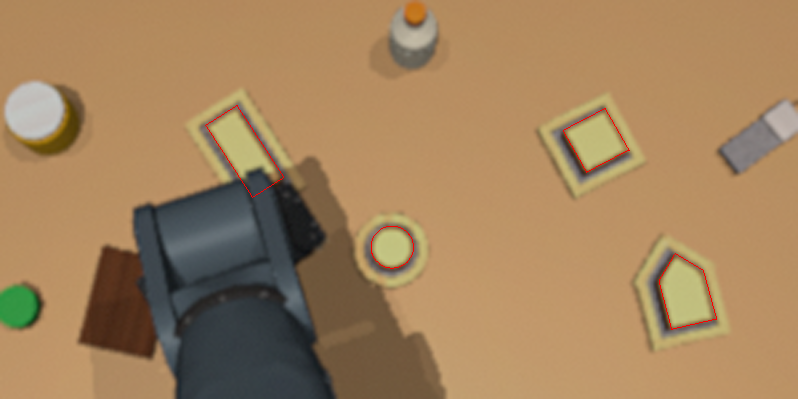

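View pics/endside.png

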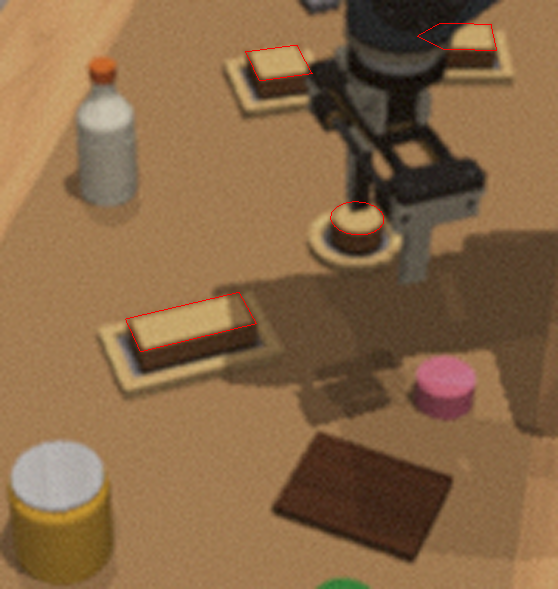

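All four blocks lie flat and centred in their trays: round at top crop (391,247), square (596,140), pointed (687,292) tip to tip, oblong (240,145). Tin (35,115) and glue (414,35) have not moved, and the arm is clear of everything. Handing in.

```bash
python3 -c "
from cell import manip
print(manip.close_job())"
```

```text
the job is handed in; nothing more can be done
None
```

All four blocks lie flat in their own trays (pointed one tip to tip), taken from the top down and released at about 27 s; the tin and glue bottle were left where they stood, and the job is handed in with no verdict returned.

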